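# Load the background roll into its cradle

### The arm

A 7-joint arm with a two-finger parallel gripper is mounted at the origin on the work surface. World frame = base frame: x ahead of the robot, y to its left, z up, the work surface at z = 0. Lengths are in m, angles in rad, forces in N, time in s.
With the tool pointing down it reaches from about 0.425 to 0.925 m from the base axis. Payload 6.8 kg.
Tool frame: the origin (TCP) lies between the finger pads; the fingertips stand r.tcp_to_tips ahead of it and the grasp point (between the pads) lies 3 mm ahead of it (r.tcp_to_tips is the distance from the TCP to the fingertips, in m); z points along the fingers, y is the line along which they close (so a half turn about z gives the same grasp; the last joint's range is limited). The gripper opens to 85 mm and grips with 20 to 120 N. Pads are 22 mm wide; open, the fingers measure 114 mm over their backs; the gripper's body (76 mm by 85 mm) begins 54 mm behind the grasp point. The pads swing forward as they close: fully open they stand 13 mm farther back than shut.
Start: joints at [-1.23, 0.477, 0.022, 1.555, -0.011, 1.109, -0.083], TCP at [0.293, 0.608, 0.253] pointing down, gripper open.
Joint ranges: [-2.96, 2.96], [-0.34, 2.1], [-1.41, 1.46], [0.24, 2.44], [-1.37, 4.51], [0.17, 1.92], [-2.96, 2.96]. Speed limits (rad/s): [2.39, 2.39, 3.14, 3.14, 3.14, 3.14, 3.14].

### API

Orientations are given as a rotation vector (axis times angle).
In Python, from bench import r gives the robot as it stands. The module is installed in compiled form; this text tells all that it offers.
- The arm moves only by the tool step_arm, never from a script. Its argument "moves" is a list of rows, each an object of numbers: "rx", "ry", "rz": the turn, a rotation vector about the tool's x, y, z in degrees; "dx", "dy", "dz": the shift along the tool's x, y, z in mm; "gripper": the opening, from -1 (shut) to 1 (fully open). In form: [{"rx": .., "ry": .., "rz": .., "dx": .., "dy": .., "dz": .., "gripper": ..}, ...]. A call has 1 to 20 rows; each row shifts and turns the commanded pose from where the row before left it, along the tool's axes as they then stand; what a row does not reach is not made up. A row lasts 1/8 s, in which the tool goes at most 62.5 mm and 10.7 degrees, less where a joint would pass 70% of its speed; a pose out of reach is approached as far as the arm can. A call is refused whole if a number of a shift passes 62.5 or a number of a turn 10.7, either way. A call with a gripper value outside its range is refused whole. The fingers move at their own pace and stop on an object; "grip_force" is the grip in N (left out, the last holds). Time passes only in rows, so rows that do not move let the fingers close. It gives the time, the measured TCP pose, the force, the opening and the grip force at its end, in the units of the state.
- r.get_obs(): the state, without advancing time (a new reading comes with each control period).
- r.grab_frame(name): name is "side" or "top"; returns the picture (400x640x3 uint8, blue, green, red); there is no depth.
- r.camera_info(name): a dict with "mtx" (3x3 intrinsics, pixels), "D" ([k1, k2, p1, p2, k3] as OpenCV has them; the pictures are not rectified), "rvec" (rotation vector, rad) and "tvec" (3), from world to camera coordinates, as OpenCV has them. Camera axes: x right, y down, z forward; pixel columns grow to the right and rows downward; lengths in m; the calibration is good to about 2 mm. A picture is of the moment at which its call begins. camera_info takes no time and is no camera call.
- r.hand_in(): hands the job in; it is judged then, once.
The state is a dict: "clock": time; "joints": joint angles; "qvel": joint speeds; "tau": joint torques, N m; "tcp_pos": TCP position; "orientation": TCP orientation; "contact_force": force on the tool from outside, world axes, zero at the start; "moment": the same for the moment, N m; "grip_width": finger opening in m; "gripper_force": force on a finger pad.
Only numpy, scipy, OpenCV 4.12 (cv2) and the standard library are available. Lean on these libraries where they do the work, as an engineer would, in place of code of your own. Each camera call takes 0.05 s, during which the arm holds its last target. There are 200 camera calls.

### The job

Push the background roll up the ramp of the roll cradle, keeping your fingers behind it so that it never runs back down, until it drops into its seat on the two idler rollers at the back stop plate. Then push the drag bar over from behind so that it lies on top of the roll. Only push: do not pinch, lift or carry the roll, leave everything else on the table where it is, and finish clear of everything.

Things in the scene. Friction and masses are not known exactly. Their poses are not given: they have to be found in the camera images.
- cradle: Benchtop cradle for rolls, grey sheet metal, bolted to the table: 254 mm wide inside, 302 mm over its feet. Origin on the table under the middle of the seat; x points uphill (from the ramp to the back stop plate), y across, z up. Cheeks beside the seat are 56 mm high, with ears 89 mm high at x = 28 to 64 mm. The table behind the plate is free for 150 mm.
- ramp_toe (a point): Middle of the ramp's lower edge, flush with the table, 189 mm before the cradle's origin. The side flanges flare outward for 33 mm ahead of it.
- ramp_mid (a point): Middle of the aluminium ramp deck's upper surface: 9 degrees, 163 mm long, upper edge at cradle x = -28 mm, 25.5 mm high; side flanges 19 mm over the deck, inner faces at y = +-127 mm. This point's x runs up along the slope, y across, z square off the deck.
- seat (a point): Where the roll's centre lies when seated: cradle x = 0, 56 mm high, on two free-turning rubber idler rollers, 16 mm thick, axes at x = -18 and +18 mm, 20 mm high. The roll first climbs over the lower idler (centre up to 60 mm high), then drops 4 mm into the seat and stays there.
- stop_plate (a point): Middle of the front upper edge of the back stop plate: cradle x = 35 mm, 78 mm high. The seated roll lies 3 mm short of it.
- roll: Roll of white background paper, tightly wound and banded, 64 mm thick and 240 mm long, 0.3 to 0.55 kg, free to roll on any slope. It starts on the table just ahead of the ramp's toe, lying about across the cradle. Origin at its centre; its y axis runs along the roll (x and z turn with it as it rolls).
- drag_bar (a joint): Angle of the drag bar, rad: 0 = leaning back 20 degrees behind upright (its rest), 0.35 = upright, about 1.62 = lying on the seated roll; it grows as the bar swings towards the ramp (2.2 if no roll is there). Stays where it is left near upright; tipped well past upright it sinks down by its own weight. Moves under 1 N.
- drag_bar_mid (a point): Middle of the drag bar's cross rod: rubber sleeved, 12 mm thick, 240 mm wide, along the cradle's y, on two side arms. The rod is 60 mm from its pivot, which lies in the cradle at x = 48 mm, 75 mm high; leaning back, the rod stands at x = about 69 mm, 131 mm high.
- tape: Bystander: reel of grey cloth tape, 104 mm wide, 48 mm high; origin under its centre.
- lens: Bystander: black camera lens standing on end, 76 mm wide, 94 mm high; origin under its centre.
- tumbler: Bystander: glass tumbler, 72 mm wide, 85 mm high; origin under its centre.
- meter: Bystander: black light meter lying flat, 70 x 34 mm, 34 mm high over its white dome; origin under its centre.
- bottle: Bystander: brown glass bottle with brass cap, 56 mm wide, 130 mm high; origin under its centre.
- clamp: Bystander: steel spring clamp lying on its side, about 110 x 60 x 24 mm; origin under its middle.

How it is judged:
By the outcome, as a careful person would: the job done as asked, in the order asked, and still so for the second after the job is handed in, with the robot touching nothing.
It also fails if it takes over 50 s, if anything falls off the work surface, if the arm or the gripper's body presses on something with over 40 N, if the wrist force passes 120 N, or if a joint passes its speed limit or range.

## Working session

There is one attempt and no reset: what is moved stays moved. The work goes in short steps, Python scripts to look and compute and a tool call to move; the robot and the scene stay as the last step left them, time stands still between calls to the robot, and variables do not carry over. Pictures are saved under pics/ and viewed, at most 10 in all, crops included, and the job is handed in when it is done.

Besides the shell and the picture viewer there is one more tool, called after ">>>" as name(argument=value, ...) on one line, values as JSON. step_arm: Moves the arm, as the interface text tells. Its arguments: {"type":"object","properties":{"moves":{"type":"array","items":{"type":"object","properties":{"rx":{"type":"number"},"ry":{"type":"number"},"rz":{"type":"number"},"dx":{"type":"number"},"dy":{"type":"number"},"dz":{"type":"number"},"gripper":{"type":"number"}}}},"grip_force":{"type":"number"}},"required":["moves"]}

```bash
mkdir -p pics
python3 - <<'E'
from bench import r
import cv2
for n in("side","top"):
    cv2.imwrite(f"pics/{n}0.png",r.grab_frame(n)); c=r.camera_info(n); print(n,c)
o=r.get_obs(); print(o, r.tcp_to_tips)
E
```

```text
side {'mtx': array([[421.34119821,   0.        , 323.45736694],
       [  0.        , 421.34119821, 197.30856432],
       [  0.        ,   0.        ,   1.        ]]), 'D': array([-0.11164224,  0.        ,  0.        ,  0.        ,  0.        ]), 'rvec': array([ 1.98203602, -0.73378614,  0.40065105]), 'tvec': array([-0.42048777,  0.30296949,  0.97891654])}
top {'mtx': array([[371.94772992,   0.        , 321.28653102],
       [  0.        , 371.94772992, 200.32254925],
       [  0.        ,   0.        ,   1.        ]]), 'D': array([0.01676672, 0.        , 0.        , 0.        , 0.        ]), 'rvec': array([ 2.15675881, -2.12540206,  0.13705215]), 'tvec': array([0.01980268, 0.55959547, 0.89978491])}
{'clock': 0.1, 'joints': array([-1.23012562,  0.47773765,  0.02233134,  1.55634103, -0.01151023,
        1.10930643, -0.08309408]), 'qvel': array([ 0.00202383, -0.00056676,  0.00075451, -0.00245314,  0.00023745,
       -0.00098457,  0.00025657]), 'tau': array([ 3.62933788e-03, -5.97757208e+01,  1.61337074e+00, -2.81954491e+01,
        1.28210010e-02,  5.01512404e-03, -2.71977922e-05]), 'tcp_pos': array([0.29263769, 0.60771572, 0.25241401]), 'orientation': array([-6.98919377e-01, -3.06258792e+00,  2.58121377e-03]), 'contact_force': array([-0.82652788, -0.58823743,  0.379167  ]), 'moment': array([0.01079739, 0.01480056, 0.04632319]), 'gripper_force': 0.0, 'grip_width': 0.0855741650237088} 0.022
```

View pics/top0.png

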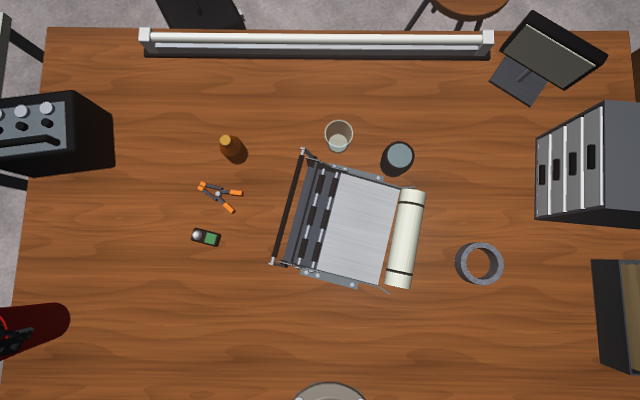

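View pics/side0.png

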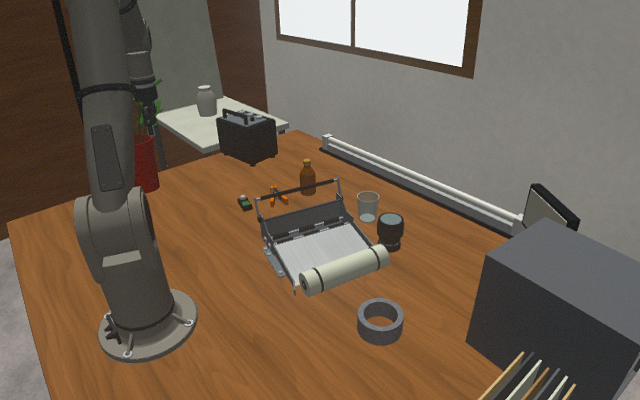

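The top view shows the roll at about (405,238), the cradle's ramp rising towards the image left with the drag bar rod from (303,152) to (272,262). I'll enlarge it to fit the cradle pose.

Run:
```python
import cv2
i=cv2.imread("pics/top0.png")[140:300,255:455]
cv2.imwrite("pics/topc.png",cv2.resize(i,None,fx=4,fy=4,interpolation=cv2.INTER_CUBIC)[:600])
i=cv2.imread("pics/side0.png")[170:310,230:410]
cv2.imwrite("pics/sidec.png",cv2.resize(i,None,fx=4,fy=4,interpolation=cv2.INTER_CUBIC))
```

```text
(no output)
```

View pics/topc.png

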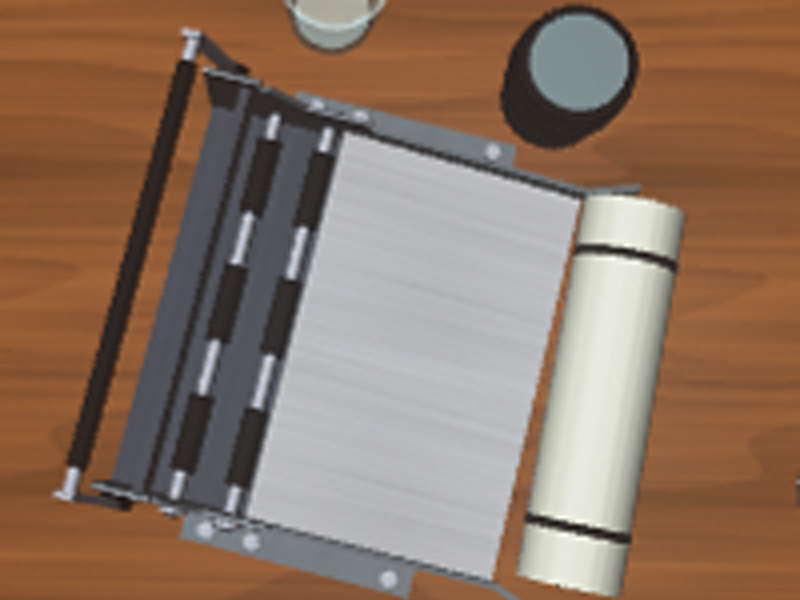

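View pics/sidec.png

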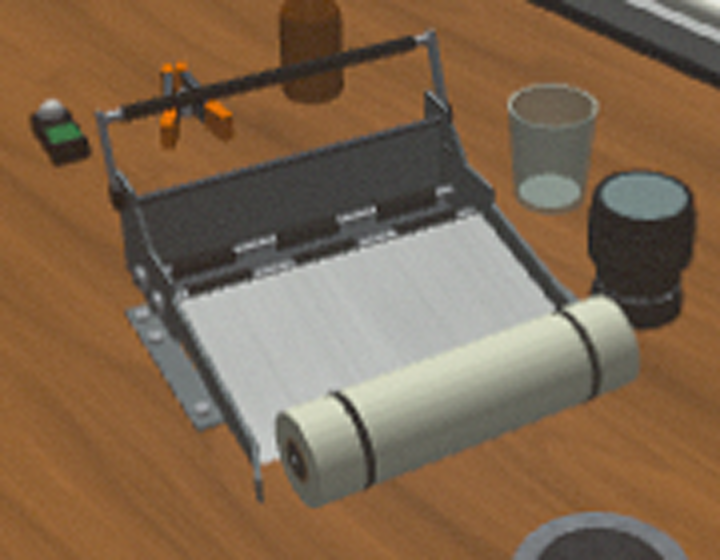

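The crops show the deck corners clearly (top crop: toe (581,197)/(495,580), upper edge (340,133)/(250,515)). The roll's ends are at (635,202) and (571,587), and the lens is just ahead of the flange.

```bash
cat > h.py <<'E'
import numpy as np, cv2
from bench import r
from scipy.optimize import least_squares
C={n:r.camera_info(n) for n in("side","top")}
def proj(n,P):
    c=C[n]; return cv2.projectPoints(np.atleast_2d(np.array(P,float)),c["rvec"],c["tvec"],c["mtx"],c["D"])[0][:,0]
def unproj(n,px,z):
    c=C[n]; R=cv2.Rodrigues(c["rvec"])[0]
    u=cv2.undistortPoints(np.array(px,float).reshape(-1,1,2),c["mtx"],c["D"])[:,0]
    o=-R.T@c["tvec"].ravel(); d=np.c_[u,np.ones(len(u))]@R
    return o+d*((z-o[2])/d[:,2])[:,None]
def cw(p,P):
    P=np.atleast_2d(np.array(P,float)); c,s=np.cos(p[2]),np.sin(p[2])
    return np.c_[p[0]+c*P[:,0]-s*P[:,1],p[1]+s*P[:,0]+c*P[:,1],P[:,2]]
E
python3 - <<'E'
from h import *
T=np.array([[581,197],[495,580],[340,133],[250,515],[128,265]])/4+[254.6,139.6]
TP=np.array([[-189,-127,0],[-189,127,0],[-28,-127,25.5],[-28,127,25.5],[69,0,131]])/1e3
S=np.array([[183,298],[478,212],[138,198],[443,122],[265,77]])/4+[229.6,169.6]
SP=np.array([[-28,127,25.5],[-28,-127,25.5],[35,127,78],[35,-127,78],[69,0,131]])/1e3
f=lambda p:np.r_[(proj("top",cw(p,TP))-T).ravel(),(proj("side",cw(p,SP))-S).ravel()]
s=least_squares(f,[.6,.1,1.4],loss="soft_l1"); print(s.x,np.degrees(s.x[2])); print(f(s.x).reshape(-1,2).round(1).tolist())
e=unproj("top",np.array([[635,202],[571,587]])/4+[254.6,139.6],.034)
print("roll",e,e.mean(0),np.linalg.norm(e[0]-e[1]))
p=s.x; c,sn=np.cos(p[2]),np.sin(p[2]); R=np.array([[c,-sn],[sn,c]])
print("roll in cradle",(e[:,:2]-p[:2])@R)
for n,px,z in(("lens",[397,156],.094),("tape",[479,263],.024),("tumbler",[339,137],.05),("bottle",[226,142],.13)):
    q=unproj("top",[px],z)[0]; print(n,q,(q[:2]-p[:2])@R)
print("toe,seat",cw(p,[[-.189,0,0],[0,0,.056],[.15,0,0],[-.3,0,0]]))
E
```

```text
[0.51836225 0.03562749 1.34094406] 76.8304350765633
[[-0.3, -0.2], [-0.2, -0.5], [1.0, -0.7], [-0.5, 0.4], [1.1, -0.7], [-3.3, 1.5], [-0.0, -0.1], [-1.1, 0.7], [-1.1, -1.2], [1.3, 0.1]]
roll [[ 0.58954935 -0.20550805  0.034     ]
 [ 0.34966907 -0.16166883  0.034     ]] [ 0.46960921 -0.18358844  0.034     ] 0.24385328749659457
roll in cradle [[-0.21857487 -0.12425369]
 [-0.23054142  0.11930581]]
lens [ 0.6620166  -0.15378644  0.094     ] [-0.15170305 -0.18303112]
tape [ 0.4094331  -0.36649537  0.024     ] [-0.41636478  0.01444719]
tumbler [ 0.7220879  -0.01493194  0.05      ] [-0.00281415 -0.20988682]
bottle [0.68111345 0.25162749 0.13      ] [ 0.24739942 -0.10925878]
toe,seat [[ 0.47530168 -0.14840183  0.        ]
 [ 0.51836225  0.03562749  0.056     ]
 [ 0.5525373   0.1816825   0.        ]
 [ 0.45001214 -0.25648253  0.        ]]
```

The fit agrees to about 1 px. The roll lies at cradle x ≈ -0.225 and y ≈ 0, turned by about 3°. I'll turn the tool so its x runs uphill and take a wide arc round the base.

>>> step_arm(moves=[{"rz": 9.7, "gripper": 1}, {"rz": 9.7}, {"rz": 9.7}, {"rz": 9.7}, {"rz": 9.7}, {"rz": 9.7}, {"rz": 9.7}, {"rz": 9.6}, {"dx": -28, "dy": 41}, {"dx": -28, "dy": 41}, {"dx": -28, "dy": 41}, {"dx": -28, "dy": 41}, {"dx": -28, "dy": 41}, {"dx": -28, "dy": 41}, {"dx": -28, "dy": 41}, {"dx": -28, "dy": 41}, {"dx": -28, "dy": 41}])

```text
invalid input at $.moves[0]: expected keys rx, ry, rz, dx, dy, dz, gripper
```

```bash
cat >> h.py <<'E'
p=[0.51836225,0.03562749,1.34094406]
def st():
    from scipy.spatial.transform import Rotation as Ro
    o=r.get_obs(); c,s=np.cos(p[2]),np.sin(p[2]); A=np.array([[c,-s,0],[s,c,0],[0,0,1]])
    print("t",round(o["clock"],2),"cradle mm",((o["tcp_pos"]-[p[0],p[1],0])@A*1e3).round(1)); print("tool axes in cradle",(A.T@Ro.from_rotvec(o["orientation"]).as_matrix()).round(3).tolist())
    print("F cradle",(o["contact_force"]@A).round(2),"w",o["grip_width"],"q",o["joints"].round(2))
E
python3 -c "
from h import *; st()"
```

```text
t 0.1 cradle mm [505.6 350.1 252.4]
tool axes in cradle [[0.217, 0.976, -0.002], [0.976, -0.217, 0.0], [-0.0, -0.002, -1.0]]
F cradle [-0.76  0.67  0.38] w 0.0855741650237088 q [-1.23  0.48  0.02  1.56 -0.01  1.11 -0.08]
```

>>> step_arm(moves=[{"rx": 0, "ry": 0, "rz": 9.7, "dx": 0, "dy": 0, "dz": 0, "gripper": 1}, {"rx": 0, "ry": 0, "rz": 9.7, "dx": 0, "dy": 0, "dz": 0, "gripper": 1}, {"rx": 0, "ry": 0, "rz": 9.7, "dx": 0, "dy": 0, "dz": 0, "gripper": 1}, {"rx": 0, "ry": 0, "rz": 9.7, "dx": 0, "dy": 0, "dz": 0, "gripper": 1}, {"rx": 0, "ry": 0, "rz": 9.7, "dx": 0, "dy": 0, "dz": 0, "gripper": 1}, {"rx": 0, "ry": 0, "rz": 9.7, "dx": 0, "dy": 0, "dz": 0, "gripper": 1}, {"rx": 0, "ry": 0, "rz": 9.7, "dx": 0, "dy": 0, "dz": 0, "gripper": 1}, {"rx": 0, "ry": 0, "rz": 9.6, "dx": 0, "dy": 0, "dz": 0, "gripper": 1}, {"rx": 0, "ry": 0, "rz": 0, "dx": -28, "dy": 41, "dz": 0, "gripper": 1}, {"rx": 0, "ry": 0, "rz": 0, "dx": -28, "dy": 41, "dz": 0, "gripper": 1}, {"rx": 0, "ry": 0, "rz": 0, "dx": -28, "dy": 41, "dz": 0, "gripper": 1}, {"rx": 0, "ry": 0, "rz": 0, "dx": -28, "dy": 41, "dz": 0, "gripper": 1}, {"rx": 0, "ry": 0, "rz": 0, "dx": -28, "dy": 41, "dz": 0, "gripper": 1}, {"rx": 0, "ry": 0, "rz": 0, "dx": -28, "dy": 41, "dz": 0, "gripper": 1}, {"rx": 0, "ry": 0, "rz": 0, "dx": -28, "dy": 41, "dz": 0, "gripper": 1}, {"rx": 0, "ry": 0, "rz": 0, "dx": -28, "dy": 41, "dz": 0, "gripper": 1}, {"rx": 0, "ry": 0, "rz": 0, "dx": -28, "dy": 41, "dz": 0, "gripper": 1}])

```text
clock: 2.22
tcp_pos: [0.5951, 0.2773, 0.2529]
orientation: [-2.462, -1.951, 0.001]
contact_force: [0.3, -0.5, -0.1]
grip_width: 0.0853
gripper_force: 0.0
```

```bash
python3 -c "
from h import *; st()"
```

```text
t 2.23 cradle mm [252.8 -19.7 252.9]
tool axes in cradle [[1.0, -0.001, -0.0], [-0.001, -1.0, 0.001], [-0.0, -0.001, -1.0]]
F cradle [-0.41 -0.41 -0.06] w 0.08528867460062317 q [-0.83  0.47  0.42  1.62 -0.21  1.09 -0.58]
```

>>> step_arm(moves=[{"rx": 0, "ry": 0, "rz": 0, "dx": -46, "dy": -1.5, "dz": 0, "gripper": 1}, {"rx": 0, "ry": 0, "rz": 0, "dx": -46, "dy": -1.5, "dz": 0, "gripper": 1}, {"rx": 0, "ry": 0, "rz": 0, "dx": -46, "dy": -1.5, "dz": 0, "gripper": 1}, {"rx": 0, "ry": 0, "rz": 0, "dx": -46, "dy": -1.5, "dz": 0, "gripper": 1}, {"rx": 0, "ry": 0, "rz": 0, "dx": -46, "dy": -1.5, "dz": 0, "gripper": 1}, {"rx": 0, "ry": 0, "rz": 0, "dx": -46, "dy": -1.5, "dz": 0, "gripper": 1}, {"rx": 0, "ry": 0, "rz": 0, "dx": -46, "dy": -1.5, "dz": 0, "gripper": 1}, {"rx": 0, "ry": 0, "rz": 0, "dx": -46, "dy": -1.5, "dz": 0, "gripper": 1}, {"rx": 0, "ry": 0, "rz": 0, "dx": -46, "dy": -1.5, "dz": 0, "gripper": 1}, {"rx": 0, "ry": 0, "rz": 0, "dx": -46, "dy": -1.5, "dz": 0, "gripper": 1}, {"rx": 0, "ry": 0, "rz": 0, "dx": -46, "dy": -1.5, "dz": 0, "gripper": 1}, {"rx": 0, "ry": 0, "rz": 0, "dx": -46, "dy": -1.5, "dz": 0, "gripper": 1}, {"rx": 0, "ry": 0, "rz": 0, "dx": 0, "dy": 0, "dz": 30, "gripper": 1}, {"rx": 0, "ry": 0, "rz": 0, "dx": 0, "dy": 0, "dz": 40, "gripper": 1}, {"rx": 0, "ry": 0, "rz": 0, "dx": 0, "dy": 0, "dz": 40, "gripper": 1}, {"rx": 0, "ry": 0, "rz": 0, "dx": 0, "dy": 0, "dz": 0, "gripper": 1}])

```text
clock: 4.22
tcp_pos: [0.4487, -0.2538, 0.141]
orientation: [-2.458, -1.948, 0.006]
contact_force: [0.6, -0.5, 1.1]
grip_width: 0.0853
gripper_force: 0.0
```

```bash
python3 -c "
from h import *; st()
cv2.imwrite('pics/s1.png',cv2.resize(r.grab_frame('side')[150:370,220:480],None,fx=3,fy=2.7))"
```

```text
t 4.22 cradle mm [-297.7    1.9  141. ]
tool axes in cradle [[1.0, -0.001, 0.0], [-0.001, -1.0, 0.006], [0.0, -0.006, -1.0]]
F cradle [-0.32 -0.71  1.1 ] w 0.08533584291966259 q [-0.07  0.41  0.58  2.06 -0.32  0.76  0.48]
```

View pics/s1.png

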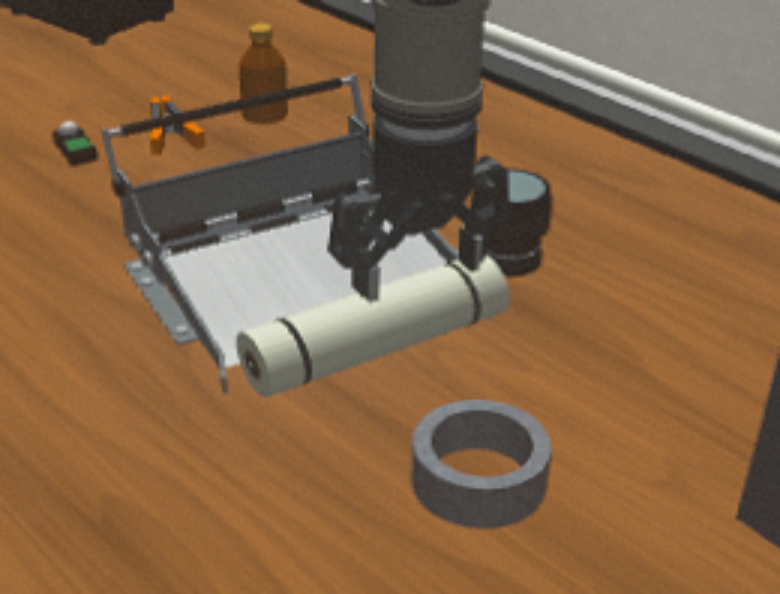

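The fingers hang behind the roll, with the near fingertip at about (342,260) in the full picture and the roll undisturbed. Next I'll compute the tip height from that.

```bash
python3 -c "
from h import *
for z in(.105,.119,.132): print(z,proj('side',cw(p,[[-.298,.052,z],[-.298,-.048,z]])).round(1).tolist())
print(220+367/3,150+298/2.7,220+472/3,150+266/2.7)"
```

```text
0.105 [[340.4, 269.3], [376.4, 256.8]]
0.119 [[340.4, 264.6], [376.6, 252.2]]
0.132 [[340.4, 260.2], [376.9, 247.9]]
342.3333333333333 260.3703703703704 377.33333333333337 248.51851851851853
```

Open tips stand about 9 mm ahead of the TCP, so TCP z = 28 suits pushing on the table. I'll descend behind the roll and ease into it.

>>> step_arm(moves=[{"rx": 0, "ry": 0, "rz": 0, "dx": 0, "dy": 1, "dz": 40, "gripper": 1}, {"rx": 0, "ry": 0, "rz": 0, "dx": 0, "dy": 1, "dz": 40, "gripper": 1}, {"rx": 0, "ry": 0, "rz": 0, "dx": 0, "dy": 0, "dz": 33, "gripper": 1}, {"rx": 0, "ry": 0, "rz": 0, "dx": 0, "dy": 0, "dz": 0, "gripper": 1}, {"rx": 0, "ry": 0, "rz": 0, "dx": 8, "dy": 0, "dz": 0, "gripper": 1}, {"rx": 0, "ry": 0, "rz": 0, "dx": 8, "dy": 0, "dz": 0, "gripper": 1}, {"rx": 0, "ry": 0, "rz": 0, "dx": 6, "dy": 0, "dz": 0, "gripper": 1}, {"rx": 0, "ry": 0, "rz": 0, "dx": 4, "dy": 0, "dz": 0, "gripper": 1}, {"rx": 0, "ry": 0, "rz": 0, "dx": 4, "dy": 0, "dz": 0, "gripper": 1}, {"rx": 0, "ry": 0, "rz": 0, "dx": 4, "dy": 0, "dz": 0, "gripper": 1}, {"rx": 0, "ry": 0, "rz": 0, "dx": 4, "dy": 0, "dz": 0, "gripper": 1}, {"rx": 0, "ry": 0, "rz": 0, "dx": 4, "dy": 0, "dz": 0, "gripper": 1}, {"rx": 0, "ry": 0, "rz": 0, "dx": 4, "dy": 0, "dz": 0, "gripper": 1}, {"rx": 0, "ry": 0, "rz": 0, "dx": 3, "dy": 0, "dz": 0, "gripper": 1}, {"rx": 0, "ry": 0, "rz": 0, "dx": 2, "dy": 0, "dz": 0, "gripper": 1}])

```text
clock: 6.15
tcp_pos: [0.4644, -0.2053, 0.0302]
orientation: [-2.462, -1.951, 0.0]
contact_force: [0.0, -0.7, 0.2]
grip_width: 0.0854
gripper_force: 0.0
```

```bash
python3 -c "
from h import *; st()
a=r.grab_frame('side')[170:310,250:430]; b=r.grab_frame('top')[160:300,310:490]
cv2.imwrite('pics/s2.png',cv2.resize(np.vstack([a,b]),None,fx=2.1,fy=2.1,interpolation=2)); cv2.imwrite('pics/s2.png',cv2.resize(np.hstack([a,b]),None,fx=2.2,fy=2.2,interpolation=2))"
```

```text
t 6.15 cradle mm [-246.9   -2.4   30.2]
tool axes in cradle [[1.0, -0.001, 0.0], [-0.001, -1.0, 0.0], [0.0, -0.0, -1.0]]
F cradle [-0.63 -0.17  0.21] w 0.08543869252978929 q [-0.05  0.59  0.44  2.13 -0.5   0.52  0.53]
```

View pics/s2.png

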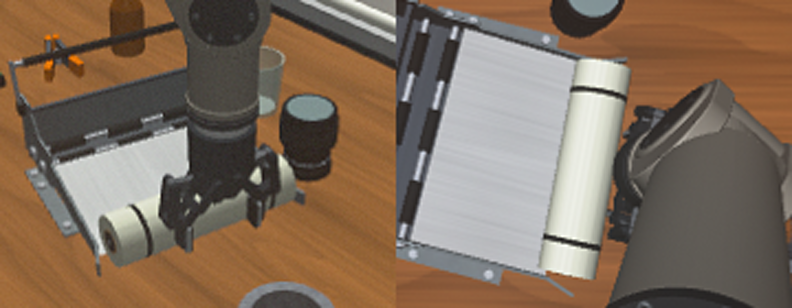

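The roll sits against the fingers at the toe, with its ends at about (404,189) and (389,285) in the full top picture. I'll check its alignment with the cradle.

```bash
python3 -c "
from h import *
e=unproj('top',[[404.1-.3,188.6-.3],[388.6-.3,284.5-.3]],.034); c,s=np.cos(p[2]),np.sin(p[2])
print((e[:,:2]-p[:2])@np.array([[c,-s],[s,c]]))"
```

```text
[[-0.19413352 -0.12298193]
 [-0.20799192  0.11970255]]
```

>>> step_arm(moves=[{"rx": 0, "ry": 0, "rz": 0, "dx": 4, "dy": 0, "dz": 0, "gripper": 1}, {"rx": 0, "ry": 0, "rz": 0, "dx": 5, "dy": 0, "dz": 0, "gripper": 1}, {"rx": 0, "ry": 0, "rz": 0, "dx": 5, "dy": 0, "dz": 0, "gripper": 1}, {"rx": 0, "ry": 0, "rz": 0, "dx": 5, "dy": 0, "dz": -0.8, "gripper": 1}, {"rx": 0, "ry": 0, "rz": 0, "dx": 5, "dy": 0, "dz": -0.8, "gripper": 1}, {"rx": 0, "ry": 0, "rz": 0, "dx": 5, "dy": 0, "dz": -0.8, "gripper": 1}, {"rx": 0, "ry": 0, "rz": 0, "dx": 5, "dy": 0, "dz": -0.8, "gripper": 1}, {"rx": 0, "ry": 0, "rz": 0, "dx": 5, "dy": 0, "dz": -0.8, "gripper": 1}, {"rx": 0, "ry": 0, "rz": 0, "dx": 4, "dy": 0, "dz": -0.6, "gripper": 1}, {"rx": 0, "ry": 0, "rz": 0, "dx": 3, "dy": 0, "dz": -0.5, "gripper": 1}, {"rx": 0, "ry": 0, "rz": 0, "dx": 2, "dy": 0, "dz": -0.3, "gripper": 1}])

```text
clock: 7.62
tcp_pos: [0.4754, -0.1587, 0.0357]
orientation: [-2.462, -1.951, 0.0]
contact_force: [0.0, -2.1, 0.9]
grip_width: 0.0858
gripper_force: 1.0
```

```bash
python3 -c "
from h import *; st()
a=r.grab_frame('side')[170:310,250:430]; b=r.grab_frame('top')[160:300,310:490]
cv2.imwrite('pics/s3.png',cv2.resize(np.hstack([a,b]),None,fx=2.2,fy=2.2,interpolation=2))"
```

```text
t 7.62 cradle mm [-199.    -2.4   35.7]
tool axes in cradle [[1.0, -0.001, -0.0], [-0.001, -1.0, 0.0], [-0.0, -0.0, -1.0]]
F cradle [-2.02 -0.51  0.91] w 0.08578109815304963 q [-0.16  0.58  0.46  2.14 -0.5   0.53  0.43]
```

View pics/s3.png

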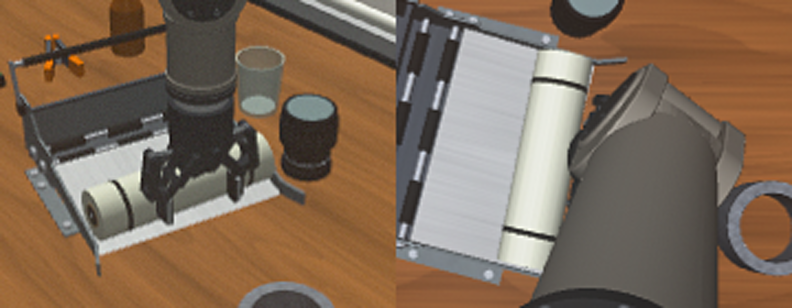

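The roll is on the ramp, held by the fingers, with its ends at about (563,52) and (524,268) in the right-hand crop. It still looks turned by a few degrees.

```bash
python3 -c "
from h import *
f=lambda x,y:[(x-396)/2.2+309.7,y/2.2+159.7]
c,s=np.cos(p[2]),np.sin(p[2])
for z in(.038,.045):
  e=unproj('top',[f(563,52),f(524,268)],z)
  print((e[:,:2]-p[:2])@np.array([[c,-s],[s,c]]))
# predicted px (crop) of the aligned/yawed roll silhouette edges
import itertools
b=r.grab_frame('top'); g=b.astype(int)
for v in(200,215,230,245,260):
  row=g[v]; m=np.where((row[:,2]>175)&(row[:,2]-row[:,0]>12)&(row[:,1]-row[:,0]>8))[0]; m=m[(m>340)&(m<420)]; print(v,m.min() if len(m) else 0,m.max() if len(m) else 0)
"
```

```text
[[-0.14608209 -0.12353747]
 [-0.15756839  0.1255027 ]]
[[-0.145303   -0.1219743 ]
 [-0.15670305  0.12519573]]
200 386 389
215 0 0
230 0 0
245 0 0
260 0 0
```

The roll is turned about 2.6°, so only the +y finger touches it. I'll slide the gripper towards +y so the push squares it up, and set up a numeric check to save pictures.

>>> step_arm(moves=[{"rx": 0, "ry": 0, "rz": 0, "dx": 0, "dy": -12, "dz": 0, "gripper": 1}, {"rx": 0, "ry": 0, "rz": 0, "dx": 0, "dy": -12, "dz": 0, "gripper": 1}, {"rx": 0, "ry": 0, "rz": 0, "dx": 0, "dy": -10, "dz": 0, "gripper": 1}, {"rx": 0, "ry": 0, "rz": 0, "dx": 0, "dy": -8, "dz": 0, "gripper": 1}, {"rx": 0, "ry": 0, "rz": 0, "dx": 3, "dy": 0, "dz": -0.5, "gripper": 1}, {"rx": 0, "ry": 0, "rz": 0, "dx": 4, "dy": 0, "dz": -0.6, "gripper": 1}, {"rx": 0, "ry": 0, "rz": 0, "dx": 4, "dy": 0, "dz": -0.6, "gripper": 1}, {"rx": 0, "ry": 0, "rz": 0, "dx": 4, "dy": 0, "dz": -0.6, "gripper": 1}, {"rx": 0, "ry": 0, "rz": 0, "dx": 4, "dy": 0, "dz": -0.6, "gripper": 1}, {"rx": 0, "ry": 0, "rz": 0, "dx": 4, "dy": 0, "dz": -0.6, "gripper": 1}, {"rx": 0, "ry": 0, "rz": 0, "dx": 3, "dy": 0, "dz": -0.5, "gripper": 1}, {"rx": 0, "ry": 0, "rz": 0, "dx": 2, "dy": 0, "dz": -0.3, "gripper": 1}])

```text
clock: 9.28
tcp_pos: [0.4409, -0.1218, 0.04]
orientation: [-2.462, -1.951, -0.0]
contact_force: [0.1, -2.1, 1.0]
grip_width: 0.0853
gripper_force: 1.1
```

```bash
python3 -c "
from h import *; st()
b=r.grab_frame('top'); cv2.imwrite('pics/t4.png',b)
for v in(190,205,220,235,250,265): print(v,b[v,340:410:3].tolist())
"
```

```text
t 9.28 cradle mm [-170.9   39.6   40. ]
tool axes in cradle [[1.0, -0.001, 0.0], [-0.001, -1.0, 0.0], [0.0, -0.0, -1.0]]
F cradle [-2.   -0.6   1.05] w 0.08525305818435841 q [-0.24  0.52  0.46  2.24 -0.5   0.48  0.39]
190 [[194, 190, 189], [192, 188, 188], [192, 189, 187], [193, 190, 189], [194, 190, 188], [195, 191, 190], [192, 188, 188], [189, 186, 185], [153, 164, 162], [203, 218, 215], [217, 231, 229], [222, 233, 231], [219, 231, 229], [211, 226, 223], [192, 206, 204], [170, 183, 182], [115, 125, 125], [199, 196, 194], [196, 193, 192], [203, 200, 200], [76, 106, 150], [56, 90, 141], [55, 90, 141], [55, 89, 138]]
205 [[196, 192, 190], [197, 192, 191], [197, 194, 192], [195, 192, 190], [196, 192, 190], [192, 189, 188], [196, 192, 190], [165, 178, 175], [206, 222, 218], [217, 229, 228], [225, 234, 233], [218, 230, 228], [211, 225, 222], [188, 203, 200], [162, 176, 173], [102, 112, 112], [195, 190, 189], [192, 188, 188], [194, 190, 189], [55, 91, 145], [63, 98, 147], [62, 97, 148], [61, 97, 148], [60, 96, 149]]
220 [[195, 191, 190], [195, 191, 189], [194, 189, 188], [194, 190, 188], 
[... 759 characters left out ...]
188, 186], [162, 163, 162], [196, 210, 207], [211, 226, 223], [220, 231, 230], [224, 234, 231], [214, 227, 226], [198, 213, 210], [169, 183, 180], [77, 83, 85], [76, 81, 83], [78, 82, 85], [84, 90, 93], [87, 92, 96], [89, 95, 99], [90, 96, 100], [90, 96, 100], [91, 97, 102], [91, 96, 101], [89, 95, 99], [88, 94, 98], [88, 93, 98]]
265 [[192, 189, 187], [194, 191, 188], [153, 163, 161], [198, 214, 210], [213, 227, 226], [223, 234, 232], [227, 238, 236], [218, 234, 230], [92, 99, 99], [40, 42, 44], [36, 37, 39], [77, 82, 84], [83, 87, 90], [85, 90, 94], [87, 93, 96], [89, 95, 99], [90, 95, 100], [90, 95, 99], [89, 96, 100], [90, 95, 100], [88, 94, 98], [88, 95, 99], [86, 93, 97], [85, 91, 96]]
```

```bash
cat >> h.py <<'E'
def zc(x): # roll centre height on table/ramp/idler
    t=np.tan(np.radians(9)); h=max(.032,(x+.189)*t+.032/np.cos(np.radians(9)))
    if x>-.033: h=.020+np.sqrt(.04**2-min(abs(x+.018),.018)**2)
    return h
def roll(img=None):
    b=(r.grab_frame('top') if img is None else img).astype(int); d=b[:,:,1]-b[:,:,0]; E=[]
    for v in range(160,290):
        L=d[v]; m=(L>8)&(b[v,:,1]>165)&(b[v,:,2]>165)
        k=np.where(m[300:420])[0]
        if len(k)<8 or not m[300+k[0]:300+k[0]+6].all(): continue
        E.append((300+k[0]-1+ (8-0)/16,v))
    E=np.array(E); a=np.linspace(0,2*np.pi,181)
    def res(q):
        x,th=q; P=[]
        for y in(-.11,.11):
            S=cw(p,np.c_[x-np.sin(th)*y+.032*np.cos(a)*np.cos(th),y*np.cos(th)+.032*np.cos(a)*np.sin(th),zc(x)+.032*np.sin(a)])
            u=proj('top',S); P.append(u[np.argmin(u[:,0]+.22*u[:,1])])
        A,B=P; return E[:,0]-(A[0]+(B[0]-A[0])*(E[:,1]-A[1])/(B[1]-A[1]))
    s=least_squares(res,[-.12,0.],loss='soft_l1',x_scale=[.01,.01],diff_step=1e-3)
    print("roll x mm %.1f yaw deg %.2f n %d rms px %.2f rows %d-%d"%(s.x[0]*1e3,np.degrees(s.x[1]),len(E),np.sqrt(np.mean(s.fun**2)),E[0,1],E[-1,1]))
    m=(d>8)&(b[:,:,1]>165)&(b[:,:,2]>165)
E
python3 -c "
from h import *
roll(cv2.imread('pics/top0.png'));roll(cv2.imread('pics/t4.png'))"
```

```text
roll x mm -227.3 yaw deg 2.48 n 95 rms px 1.83 rows 189-286
roll x mm -129.3 yaw deg 0.06 n 96 rms px 2.31 rows 180-277
```

Yaw is now about 0°, with the roll centre at x ≈ -129. I'll slide back to the middle and push on.

>>> step_arm(moves=[{"rx": 0, "ry": 0, "rz": 0, "dx": 0, "dy": 10, "dz": 0, "gripper": 1}, {"rx": 0, "ry": 0, "rz": 0, "dx": 0, "dy": 12, "dz": 0, "gripper": 1}, {"rx": 0, "ry": 0, "rz": 0, "dx": 0, "dy": 10, "dz": 0, "gripper": 1}, {"rx": 0, "ry": 0, "rz": 0, "dx": 0, "dy": 8, "dz": 0, "gripper": 1}, {"rx": 0, "ry": 0, "rz": 0, "dx": 3, "dy": 0, "dz": -0.5, "gripper": 1}, {"rx": 0, "ry": 0, "rz": 0, "dx": 5, "dy": 0, "dz": -0.8, "gripper": 1}, {"rx": 0, "ry": 0, "rz": 0, "dx": 5, "dy": 0, "dz": -0.8, "gripper": 1}, {"rx": 0, "ry": 0, "rz": 0, "dx": 5, "dy": 0, "dz": -0.8, "gripper": 1}, {"rx": 0, "ry": 0, "rz": 0, "dx": 5, "dy": 0, "dz": -0.8, "gripper": 1}, {"rx": 0, "ry": 0, "rz": 0, "dx": 5, "dy": 0, "dz": -0.8, "gripper": 1}, {"rx": 0, "ry": 0, "rz": 0, "dx": 5, "dy": 0, "dz": -0.8, "gripper": 1}, {"rx": 0, "ry": 0, "rz": 0, "dx": 5, "dy": 0, "dz": -0.8, "gripper": 1}, {"rx": 0, "ry": 0, "rz": 0, "dx": 5, "dy": 0, "dz": -0.8, "gripper": 1}, {"rx": 0, "ry": 0, "rz": 0, "dx": 5, "dy": 0, "dz": -0.8, "gripper": 1}, {"rx": 0, "ry": 0, "rz": 0, "dx": 5, "dy": 0, "dz": -0.8, "gripper": 1}, {"rx": 0, "ry": 0, "rz": 0, "dx": 4, "dy": 0, "dz": -0.6, "gripper": 1}, {"rx": 0, "ry": 0, "rz": 0, "dx": 3, "dy": 0, "dz": -0.5, "gripper": 1}, {"rx": 0, "ry": 0, "rz": 0, "dx": 2, "dy": 0, "dz": -0.3, "gripper": 1}])

```text
clock: 11.58
tcp_pos: [0.494, -0.0706, 0.0499]
orientation: [2.462, 1.951, -0.0]
contact_force: [-0.3, -1.9, 0.7]
grip_width: 0.0854
gripper_force: 1.1
```

```bash
python3 -c "
from h import *; st(); roll()"
```

```text
t 11.57 cradle mm [-109.    -0.5   49.9]
tool axes in cradle [[1.0, -0.001, -0.0], [-0.001, -1.0, 0.0], [-0.0, -0.0, -1.0]]
F cradle [-1.91 -0.15  0.74] w 0.08538178148653207 q [-0.37  0.55  0.49  2.15 -0.49  0.56  0.25]
roll x mm -66.2 yaw deg -0.26 n 62 rms px 0.28 rows 173-238
```

>>> step_arm(moves=[{"rx": 0, "ry": 0, "rz": 0, "dx": 3, "dy": 0, "dz": -0.5, "gripper": 1}, {"rx": 0, "ry": 0, "rz": 0, "dx": 4, "dy": 0, "dz": -0.6, "gripper": 1}, {"rx": 0, "ry": 0, "rz": 0, "dx": 4, "dy": 0, "dz": -0.6, "gripper": 1}, {"rx": 0, "ry": 0, "rz": 0, "dx": 4, "dy": 0, "dz": -0.6, "gripper": 1}, {"rx": 0, "ry": 0, "rz": 0, "dx": 4, "dy": 0, "dz": -0.6, "gripper": 1}, {"rx": 0, "ry": 0, "rz": 0, "dx": 4, "dy": 0, "dz": -0.6, "gripper": 1}, {"rx": 0, "ry": 0, "rz": 0, "dx": 4, "dy": 0, "dz": -0.6, "gripper": 1}, {"rx": 0, "ry": 0, "rz": 0, "dx": 4, "dy": 0, "dz": -0.6, "gripper": 1}, {"rx": 0, "ry": 0, "rz": 0, "dx": 3, "dy": 0, "dz": -0.5, "gripper": 1}, {"rx": 0, "ry": 0, "rz": 0, "dx": 3, "dy": 0, "dz": -0.5, "gripper": 1}, {"rx": 0, "ry": 0, "rz": 0, "dx": 3, "dy": 0, "dz": -0.5, "gripper": 1}, {"rx": 0, "ry": 0, "rz": 0, "dx": 3, "dy": 0, "dz": -0.5, "gripper": 1}, {"rx": 0, "ry": 0, "rz": 0, "dx": 3, "dy": 0, "dz": 0, "gripper": 1}, {"rx": 0, "ry": 0, "rz": 0, "dx": 3, "dy": 0, "dz": 0, "gripper": 1}, {"rx": 0, "ry": 0, "rz": 0, "dx": 3, "dy": 0, "dz": 0, "gripper": 1}, {"rx": 0, "ry": 0, "rz": 0, "dx": 3, "dy": 0, "dz": 0, "gripper": 1}, {"rx": 0, "ry": 0, "rz": 0, "dx": 2, "dy": 0, "dz": 0, "gripper": 1}, {"rx": 0, "ry": 0, "rz": 0, "dx": 2, "dy": 0, "dz": 0, "gripper": 1}, {"rx": 0, "ry": 0, "rz": 0, "dx": 0, "dy": 0, "dz": 0, "gripper": 1}])

```text
clock: 14.0
tcp_pos: [0.5075, -0.0132, 0.0566]
orientation: [-2.462, -1.951, -0.0]
contact_force: [-0.8, 0.2, 0.4]
grip_width: 0.0854
gripper_force: 0.0
```

```bash
python3 -c "
from h import *; st(); roll(); cv2.imwrite('pics/s5.png',r.grab_frame('side')); cv2.imwrite('pics/t5.png',r.grab_frame('top'))"
```

```text
t 14.0 cradle mm [-50.   -0.5  56.6]
tool axes in cradle [[1.0, -0.001, 0.0], [-0.001, -1.0, 0.0], [0.0, -0.0, -1.0]]
F cradle [-0.    0.79  0.38] w 0.0853859328503397 q [-0.5   0.55  0.51  2.12 -0.49  0.58  0.13]
roll x mm -5.0 yaw deg 1.51 n 6 rms px 0.26 rows 167-172
```

Contact force has vanished, so the roll has dropped. I'll back off, lift, and cross to behind the drag bar, then look.

>>> step_arm(moves=[{"rx": 0, "ry": 0, "rz": 0, "dx": -5, "dy": 0, "dz": 0, "gripper": 1}, {"rx": 0, "ry": 0, "rz": 0, "dx": -10, "dy": 0, "dz": 0, "gripper": 1}, {"rx": 0, "ry": 0, "rz": 0, "dx": 0, "dy": 0, "dz": -20, "gripper": 1}, {"rx": 0, "ry": 0, "rz": 0, "dx": 0, "dy": 0, "dz": -40, "gripper": 1}, {"rx": 0, "ry": 0, "rz": 0, "dx": 0, "dy": 0, "dz": -45, "gripper": 1}, {"rx": 0, "ry": 0, "rz": 0, "dx": 0, "dy": 0, "dz": -45, "gripper": 1}, {"rx": 0, "ry": 0, "rz": 0, "dx": 20, "dy": 0, "dz": 0, "gripper": 1}, {"rx": 0, "ry": 0, "rz": 0, "dx": 40, "dy": 0, "dz": 0, "gripper": 1}, {"rx": 0, "ry": 0, "rz": 0, "dx": 45, "dy": 0, "dz": 0, "gripper": 1}, {"rx": 0, "ry": 0, "rz": 0, "dx": 45, "dy": 0, "dz": 0, "gripper": 1}, {"rx": 0, "ry": 0, "rz": 0, "dx": 40, "dy": 0, "dz": 0, "gripper": 1}, {"rx": 0, "ry": 0, "rz": 0, "dx": 0, "dy": 0, "dz": 0, "gripper": 1}])

```text
clock: 15.65
tcp_pos: [0.547, 0.1611, 0.205]
orientation: [-2.455, -1.958, 0.002]
contact_force: [-1.2, -0.9, 0.1]
grip_width: 0.0853
gripper_force: 0.0
```

```bash
python3 -c "
from h import *; st()
a=r.grab_frame('side')[140:280,240:420]; b=r.grab_frame('top')[140:280,250:430]; cv2.imwrite('pics/t6.png',r.grab_frame('top'))
cv2.imwrite('pics/s6.png',cv2.resize(np.hstack([a,b]),None,fx=2.2,fy=2.2,interpolation=2))"
```

```text
t 15.65 cradle mm [128.7   0.7 205. ]
tool axes in cradle [[1.0, 0.005, -0.0], [0.005, -1.0, 0.002], [-0.0, -0.002, -1.0]]
F cradle [-1.16  0.93  0.12] w 0.08531857574975273 q [-0.89  0.41  0.64  1.89 -0.3   0.94 -0.33]
```

View pics/s6.png

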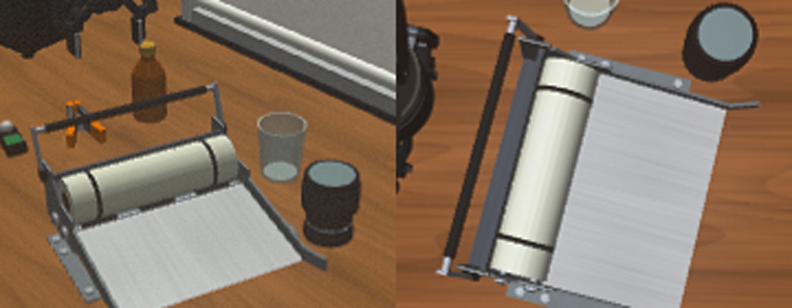

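The roll lies squarely seated between the cheeks, at about (545,170) in the right-hand crop, and the drag bar is still leaning back. Next I'll go down behind the bar and push it over.

>>> step_arm(moves=[{"rx": 0, "ry": 0, "rz": 0, "dx": 0, "dy": 0, "dz": 40, "gripper": 1}, {"rx": 0, "ry": 0, "rz": 0, "dx": 0, "dy": 0, "dz": 39, "gripper": 1}, {"rx": 0, "ry": 0, "rz": 0, "dx": 0, "dy": 0, "dz": 0, "gripper": 1}, {"rx": 0, "ry": 0, "rz": 0, "dx": -12, "dy": 0, "dz": 0, "gripper": 1}, {"rx": 0, "ry": 0, "rz": 0, "dx": -15, "dy": 0, "dz": 0, "gripper": 1}, {"rx": 0, "ry": 0, "rz": 0, "dx": -10, "dy": 0, "dz": 0, "gripper": 1}, {"rx": 0, "ry": 0, "rz": 0, "dx": -6, "dy": 0, "dz": 0, "gripper": 1}, {"rx": 0, "ry": 0, "rz": 0, "dx": -6, "dy": 0, "dz": 0, "gripper": 1}, {"rx": 0, "ry": 0, "rz": 0, "dx": -6, "dy": 0, "dz": 0, "gripper": 1}, {"rx": 0, "ry": 0, "rz": 0, "dx": -6, "dy": 0, "dz": 0, "gripper": 1}, {"rx": 0, "ry": 0, "rz": 0, "dx": -6, "dy": 0, "dz": 0, "gripper": 1}, {"rx": 0, "ry": 0, "rz": 0, "dx": -6, "dy": 0, "dz": 0, "gripper": 1}, {"rx": 0, "ry": 0, "rz": 0, "dx": -6, "dy": 0, "dz": 0, "gripper": 1}, {"rx": 0, "ry": 0, "rz": 0, "dx": -6, "dy": 0, "dz": 0, "gripper": 1}, {"rx": 0, "ry": 0, "rz": 0, "dx": -6, "dy": 0, "dz": 0, "gripper": 1}, {"rx": 0, "ry": 0, "rz": 0, "dx": -6, "dy": 0, "dz": 0, "gripper": 1}])

```text
clock: 17.8
tcp_pos: [0.5252, 0.0621, 0.1276]
orientation: [2.462, 1.951, -0.0]
contact_force: [0.7, 0.0, -0.5]
grip_width: 0.0856
gripper_force: 0.0
```

```bash
python3 -c "
from h import *; st()
a=r.grab_frame('side')[130:270,240:420]; b=r.grab_frame('top')[140:280,250:430]
cv2.imwrite('pics/s7.png',cv2.resize(np.hstack([a,b]),None,fx=2.2,fy=2.2,interpolation=2))"
```

```text
t 17.8 cradle mm [ 27.3  -0.6 127.6]
tool axes in cradle [[1.0, -0.001, -0.0], [-0.001, -1.0, 0.0], [-0.0, -0.0, -1.0]]
F cradle [ 0.2  -0.7  -0.51] w 0.08555771795691258 q [-0.7   0.46  0.59  2.04 -0.37  0.74 -0.11]
```

View pics/s7.png

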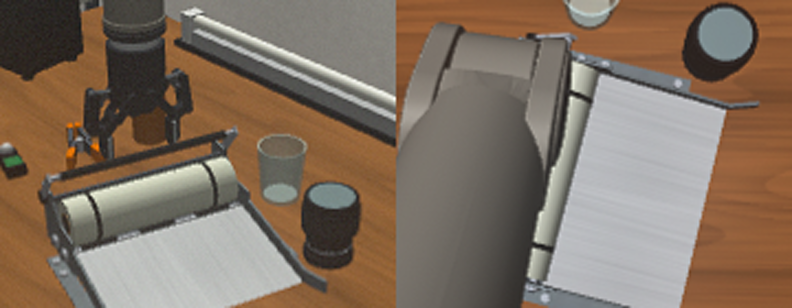

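The rod is over past upright with the fingers behind it, at about (140,155) in the left-hand crop. I'll follow it down, let it settle on the roll, and withdraw back and up.

>>> step_arm(moves=[{"rx": 0, "ry": 0, "rz": 0, "dx": -3, "dy": 0, "dz": 3, "gripper": 1}, {"rx": 0, "ry": 0, "rz": 0, "dx": -3, "dy": 0, "dz": 4, "gripper": 1}, {"rx": 0, "ry": 0, "rz": 0, "dx": -3, "dy": 0, "dz": 4, "gripper": 1}, {"rx": 0, "ry": 0, "rz": 0, "dx": -3, "dy": 0, "dz": 4, "gripper": 1}, {"rx": 0, "ry": 0, "rz": 0, "dx": -3, "dy": 0, "dz": 4, "gripper": 1}, {"rx": 0, "ry": 0, "rz": 0, "dx": 0, "dy": 0, "dz": 0, "gripper": 1}, {"rx": 0, "ry": 0, "rz": 0, "dx": 0, "dy": 0, "dz": 0, "gripper": 1}, {"rx": 0, "ry": 0, "rz": 0, "dx": 6, "dy": 0, "dz": 0, "gripper": 1}, {"rx": 0, "ry": 0, "rz": 0, "dx": 12, "dy": 0, "dz": -8, "gripper": 1}, {"rx": 0, "ry": 0, "rz": 0, "dx": 30, "dy": 0, "dz": -20, "gripper": 1}, {"rx": 0, "ry": 0, "rz": 0, "dx": 40, "dy": 0, "dz": -30, "gripper": 1}, {"rx": 0, "ry": 0, "rz": 0, "dx": 45, "dy": 0, "dz": -40, "gripper": 1}, {"rx": 0, "ry": 0, "rz": 0, "dx": 40, "dy": 0, "dz": -40, "gripper": 1}, {"rx": 0, "ry": 0, "rz": 0, "dx": 20, "dy": 0, "dz": -20, "gripper": 1}, {"rx": 0, "ry": 0, "rz": 0, "dx": 0, "dy": 0, "dz": 0, "gripper": 1}, {"rx": 0, "ry": 0, "rz": 0, "dx": 0, "dy": 0, "dz": 0, "gripper": 1}])

```text
clock: 19.9
tcp_pos: [0.5653, 0.235, 0.2658]
orientation: [2.463, 1.95, -0.003]
contact_force: [0.8, -0.0, 0.3]
grip_width: 0.0855
gripper_force: 0.0
```

```bash
python3 -c "
from h import *; st()
a=r.grab_frame('side')[130:270,240:420]; b=r.grab_frame('top')[140:280,250:430]
for z,x in((.0937,-.0093),(.131,.069)): print(proj('side',cw(p,[[x,.12,z],[x,-.12,z]]))*2.2-[528,286],proj('top',cw(p,[[x,.12,z],[x,-.12,z]]))*2.2-[550-396,308])
cv2.imwrite('pics/s8.png',cv2.resize(np.hstack([a,b]),None,fx=2.2,fy=2.2,interpolation=2))"
```

```text
t 19.9 cradle mm [204.8  -0.3 265.8]
tool axes in cradle [[1.0, -0.001, -0.001], [-0.001, -1.0, 0.001], [-0.001, -0.001, -1.0]]
F cradle [ 0.14 -0.77  0.28] w 0.08546503875401038 q [-0.99  0.42  0.66  1.73 -0.28  1.09 -0.47]
[[ 66.15966075 202.19112   ]
 [229.33061805 157.02304194]] [[525.25908952 275.03246259]
 [579.4857632   59.39963094]]
[[ 43.21304361 150.46086661]
 [202.62535718 110.25416074]] [[448.84587864 257.12261834]
 [508.04596305  33.83553132]]
```

View pics/s8.png

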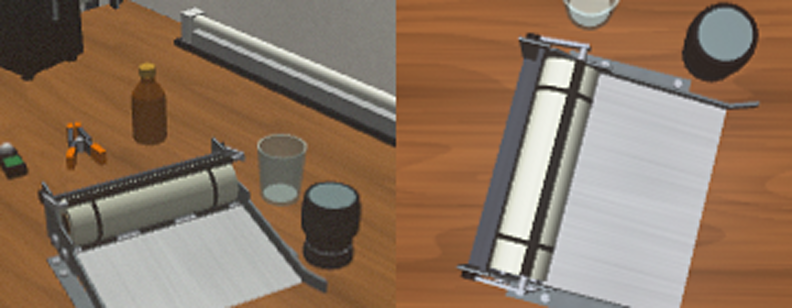

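The rod now runs from about (583,60) to (528,278) in the right-hand crop, within about 5 px of the position computed for lying on the seated roll. The bystanders are unmoved and the arm is clear.

```bash
python3 -c "
from bench import r
print(r.hand_in())"
```

```text
the job is handed in; nothing more can be done
None
```

The roll is seated on the idlers against the back stop, the drag bar lies on top of it, the arm is clear of everything, and the job was handed in at about 20 s.

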